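Lay two gilt frame slats face up in the framing jig and lock them

ROBOT

A 6-joint arm with a two-finger parallel gripper is mounted at the origin on the work surface. World frame = base frame: x ahead of the robot, y to its left, z up, the work surface at z = 0. Lengths are in m, angles in rad, forces in N, time in s.
With the tool pointing down it reaches from about 0.3 to 0.775 m from the base axis. Payload 14.6 kg.
Tool frame: the origin (TCP) lies midway between the tips of the shut fingers; the grasp point (between the pads) lies 19 mm behind it; z points along the fingers, y is the direction in which the jaws open and shut (so a half turn about z gives the same grasp; the last joint's range is limited). The gripper opens to 94 mm and grips with 3 to 60 N. Pads are 16 mm wide; open, the fingers measure 119 mm over their backs; the gripper's body (75 mm by 177 mm) begins 78 mm behind the grasp point.
Start: joints at [-1.255, 0.3, 1.521, -0, 1.321, -0.067], TCP at [0.205, -0.51, 0.205] pointing down, gripper open.
Joint ranges: [-3.03, 3.03], [-0.79, 2.21], [0.23, 2.52], [-1.04, 4.18], [0, 3.07], [-2.55, 2.55]. Speed limits (rad/s): [2.22, 2.22, 2.57, 3.14, 3.14, 3.14].

INTERFACE

Orientations are given as [roll, pitch, yaw] about the fixed x, y, z axes, in that order (R = Rz(yaw) Ry(pitch) Rx(roll)).
In Python, from station import readout, imaging, job gives the robot as it stands.
- The arm moves only by the tool arm_command, never from a script. Its argument "increments" is a list of rows, each an object with "gripper": the opening, from 0 (shut) to 1 (fully open); "slide": the shift along the world's x, y, z in m, a list of three; "yaw": the turn about the world's z in rad. A call has 1 to 8 rows; each row is the pose to reach, as a shift and turn from the pose commanded when the call began; what a row does not reach only later rows make up. A row lasts 1/8 s, in which the tool goes at most 62.5 mm and 10.7 degrees, less where a joint would pass 70% of its speed; a pose out of reach is approached as far as the arm can. A call with a gripper value outside its range is refused whole. The fingers move at their own pace and stop on an object; "grip_force" is the grip in N (left out, the last holds). Time passes only in rows, so rows that repeat a pose let the fingers close. It gives the time, the measured TCP pose, the force and the opening at its end, in the units of the state.
- readout.get_obs(): the state, without advancing time (a new reading comes with each control period).
- imaging.camera(name): name is "scene" or "top" or "wrist"; returns a dict with "color" (420x560x3 uint8, red, green, blue), "mtx" (3x3 intrinsics, pixels), "rvec" (rotation vector, rad) and "tvec" (3), from world to camera coordinates, as OpenCV has them. Camera axes: x right, y down, z forward; pixel columns grow to the right and rows downward; lengths in m; the calibration is good to about 2 mm. The wrist camera is an equidistant fisheye: a pixel r from the principal point sees the ray r / f radians off the axis. A picture is of the moment at which its call begins. There is no depth.
- job.hand_in(): hands the job in, once; it reports no verdict.
The state is a dict: "time_s": time; "qpos": joint angles; "joint_vel": joint speeds; "tau": joint torques, N m; "ee_pos": TCP position; "eef_rot": TCP orientation; "force": force on the tool from outside, world axes, zero at the start; "moment": the same for the moment, N m; "grip_width": finger opening in m.
Only numpy, scipy, OpenCV 4.12 (cv2) and the standard library are available. Lean on these libraries where they do the work, as an engineer would, in place of code of your own. Each camera call takes 0.05 s, during which the arm holds its last target. There are 200 camera calls.

TASK

Two picture-frame slats stand on edge on the framing jig: tip each over so that it lies flat with its gilt face up, and slide them, without lifting them off the board, side by side snug against the cork jaw of the fence, wherever that is set. Bed the pair by pressing it against the jaw steadily for a second with about 15 N (less than 8 N does not bed them, more than 30 N ever knocks the fence out of square), then swing the red turn-button on the fence shut, square across both slats. Leave the tape, the ink jar and the stamp pad where they are.

Things in the scene. Friction and masses are not known exactly. Their poses are not given: they have to be found in the camera images.
- jig: framing jig, a fixed plywood board 240 (x) x 320 (y) x 10 mm with blue end stripes; origin at the centre of its underside on the table, so the board's top is 10 mm above it. The fence stands along its +y edge
- fence: aluminium fence bar 240 x 22 x 17 mm, fixed on the board. Origin mid-length on its inner face, level with the board's top; x along it, y into it (slats on the -y side), z up. Its cork jaw (220 mm long, 13 high), which the slats meet, stands 4 to 18 mm out from that face, set differently each time and not reported: feel for it. It does not yield
- slat_a: picture-frame slat, 180 x 36 x 14 mm, 110 g: dark wood, one broad face gilt (brass colour, thin red line; gilding wraps 6 mm onto the edges). Origin at its centre; x along the length, y out of the gilt face, z along the 36 mm width. Starts standing on a 14 mm edge on the jig (z up), gilt face towards the fence; which slat is nearer the fence varies
- slat_b: picture-frame slat, 180 x 36 x 14 mm, 110 g: dark wood, one broad face gilt (brass colour, thin red line; gilding wraps 6 mm onto the edges). Origin at its centre; x along the length, y out of the gilt face, z along the 36 mm width. Starts standing on a 14 mm edge on the jig (z up), gilt face away from the fence; which slat is nearer the fence varies
- latch_pivot (a point): vertical hinge axis of the turn-button on top of the fence (40 mm to the -x side of the fence's middle); the point is at the underside of its arm, 19.5 mm above the board's top
- latch_knob (a point): point on the black upright knob (diameter 14 mm, 34 mm tall, top 62.5 mm above the board's top) at the end of the turn-button's red arm (9 mm thick, 16 mm wide, knob axis 85 mm from the hinge axis); the point is on the knob's axis, 47.5 mm above the board's top
- latch (a joint): turn of the turn-button, rad: 0 the red arm lies along the fence (its +x), negative swung out away from the board, 1.57 square across the board over both laid slats (stop at 1.6). It stays where it is left
- tape: bystander: red roll of tape lying flat, diameter 64, height 20 mm, origin at the underside's centre
- ink_jar: bystander: jar of ink with a black cap, diameter 50, height 60 mm, origin at the underside's centre
- ink_pad: bystander: black stamp pad 75 x 50 x 18 mm, origin at the underside's centre
Not all that is in view belongs to the job. Leave any blue or green look-alike of the slat_a alone.

How it is judged:
On the way:
1. both slats lie flat, gilt face up, side by side, pressed together and against the fence with more than 8 N for half a second, the turn-button not yet over them (below 1.0 rad) (angle between each of slat_a, slat_b's own y axis and vertical below 0.06 rad and z of each of slat_a, slat_b in the frame of fence below 0.01 m and y of each of slat_a, slat_b in the frame of fence above -0.075 m and angle between the x axis of each of slat_a, slat_b and the x axis of fence, either way round below 0.022 rad and x of slat_a in the frame of fence between -0.06 and 0.06 m and x of slat_b in the frame of fence between -0.06 and 0.06 m and value of joint latch below 1 rad and contact force between slat_a and slat_b above 8 N and (contact force between fence and slat_a above 8 N or contact force between fence and slat_b above 8 N) and z of slat_a in the frame of slat_b between -0.039 and 0.039 m), for 0.5 s.
At the end, for the whole second after the job is handed in: Slats at rest flat on the board, gilt up within 0.06 rad, parallel to the fence within 0.022 rad, middles within 60 mm of its middle along it, less than 75 mm from its inner face, and less than 39 mm apart across their width (36 when touching); turn-button beyond 1.4 rad (angle between each of slat_a, slat_b's own y axis and vertical below 0.06 rad and z of each of slat_a, slat_b in the frame of fence below 0.01 m and y of each of slat_a, slat_b in the frame of fence above -0.075 m and angle between the x axis of each of slat_a, slat_b and the x axis of fence, either way round below 0.022 rad and x of slat_a in the frame of fence between -0.06 and 0.06 m and x of slat_b in the frame of fence between -0.06 and 0.06 m and z of slat_a in the frame of slat_b between -0.039 and 0.039 m and value of joint latch above 1.4 rad and linear speed of each of slat_a, slat_b below 0.01 m/s).
It fails at once if the fence is pressed with more than 30 N (contact force between fence and anything else above 30 N).
It fails at once if a slat is lifted off the board (its middle more than 50 mm above the board's top) (z of any of slat_a, slat_b in the frame of fence above 0.05 m).
It fails at once if the tape, ink jar or stamp pad is moved more than 20 mm (distance of any of tape, ink_jar, ink_pad from where it was at the start of the episode above 0.02 m).
It also fails if it takes over 72 s, if anything falls off the work surface, if the arm or the gripper's body presses on something with over 40 N, if the wrist force passes 120 N, or if a joint passes its speed limit or range.

## Working session

There is one attempt and no reset: what is moved stays moved. The work goes in short steps, Python scripts to look and compute and a tool call to move; the robot and the scene stay as the last step left them, time stands still between calls to the robot, and variables do not carry over. Pictures are saved under pics/ and viewed, about 8 in all and at most 12, crops included, and the job is handed in when it is done.

Besides the shell and the picture viewer there is one more tool, called after "Call:" by a JSON object that holds its "name" and its "arguments". arm_command: Moves the arm, as the interface text tells. Its arguments: {"type":"object","properties":{"increments":{"type":"array","items":{"type":"object","properties":{"gripper":{"type":"number"},"slide":{"type":"array","items":{"type":"number"}},"yaw":{"type":"number"}}}},"grip_force":{"type":"number"}},"required":["increments"]}

```bash
mkdir -p pics; ls; cat > h.py <<'E'
import numpy as np, cv2
from station import readout, imaging, job
def shot(name,fn):
    c=imaging.camera(name); cv2.imwrite('pics/'+fn+'.png',c['color'][:,:,::-1]); np.savez('pics/'+fn+'.npz',**{k:np.array(v) for k,v in c.items()}); return c
def load(fn): return np.load('pics/'+fn+'.npz')
def pix2z(c,u,v,z):
    K=c['mtx'];R=cv2.Rodrigues(np.array(c['rvec'],float))[0];t=np.array(c['tvec'],float).ravel()
    d=R.T@np.linalg.solve(K,[u,v,1]);o=-R.T@t
    return o+d*(z-o[2])/d[2]
def w2p(c,P):
    return cv2.projectPoints(np.array(P,float).reshape(-1,3),np.array(c['rvec'],float),np.array(c['tvec'],float),np.array(c['mtx']),None)[0].reshape(-1,2)
E
python3 - <<'E'
from h import *
a=shot('scene','s0');b=shot('top','t0')
for c in(a,b): print(c['mtx'].tolist(),(-cv2.Rodrigues(c['rvec'])[0].T@np.ravel(c['tvec'])).round(3))
print(readout.get_obs())
cv2.imwrite('pics/s0b.png',cv2.resize(cv2.imread('pics/s0.png'),(800,600),interpolation=cv2.INTER_CUBIC))
cv2.imwrite('pics/t0b.png',cv2.resize(cv2.imread('pics/t0.png'),(800,600),interpolation=cv2.INTER_CUBIC))
E
```

```text
pics
[[378.9170220235432, 0.0, 275.58894543828376], [0.0, 378.9170220235432, 210.3132384540283], [0.0, 0.0, 1.0]] [0.94  0.015 0.733]
[[496.1164881716643, 0.0, 278.29569521902255], [0.0, 496.1164881716643, 210.95857650227347], [0.0, 0.0, 1.0]] [0.439 0.006 1.185]
{'time_s': 0.1, 'qpos': array([-1.25462227e+00,  3.00379825e-01,  1.52149079e+00, -6.24941307e-05,
        1.32070942e+00, -6.66363600e-02]), 'joint_vel': array([-0.00028953, -0.00138628, -0.00157309, -0.00013805,  0.00061646,
        0.00090151]), 'tau': array([ 2.67878619e-03, -5.32636106e+01, -3.53278828e+01,  7.10420567e-02,
        2.34979566e-02, -6.90678098e-05]), 'ee_pos': array([ 0.20533356, -0.50998832,  0.20497459]), 'eef_rot': array([-3.14060343e+00, -5.34675755e-06,  3.82825907e-01]), 'force': array([-0.43226637,  1.3018115 , -0.43080223]), 'moment': array([-0.02704766,  0.01980711, -0.00864722]), 'grip_width': 0.09413276799093905}
```

View pics/s0b.png

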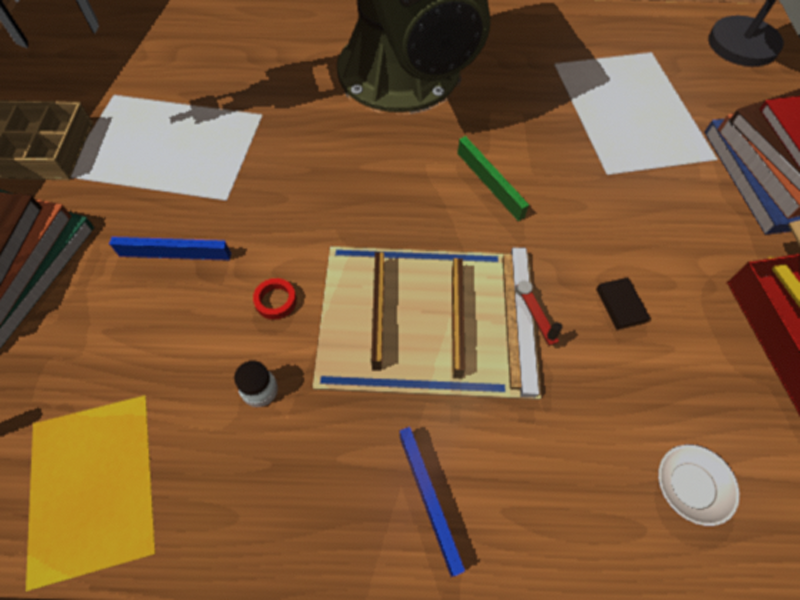

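View pics/t0b.png

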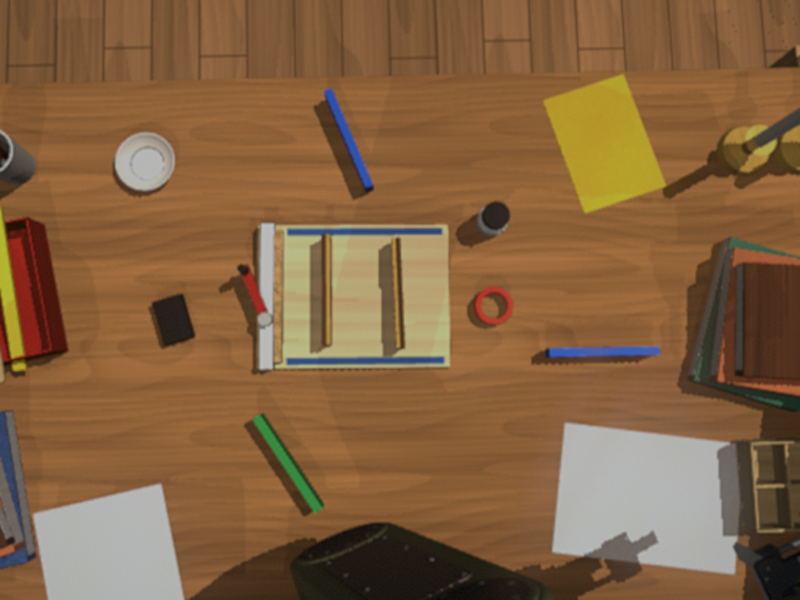

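The scene shows two slats on the board (scene about (378,310) and (458,318); top (327,290) and (397,292)). The fence is on the +y side at top (267,297), with the latch hinge at (264,319) and the knob at (243,269). Look-alikes are the blue bars, top (348,140) and (603,352), and the green bar (287,463). The two brown and gilt ones on the board are the slats. I'll check them in a close crop.

```bash
python3 - <<'E'
from h import *
t=cv2.imread('pics/t0.png')[150:270,150:330]; s=cv2.imread('pics/s0.png')[165:285,215:405]
f=cv2.INTER_CUBIC
t=cv2.resize(t,(720,480)[:2],interpolation=f)
cv2.imwrite('pics/c0t.png',t); cv2.imwrite('pics/c0s.png',cv2.resize(s,(760,480),interpolation=f))
E
```

```text
(no output)
```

View pics/c0t.png

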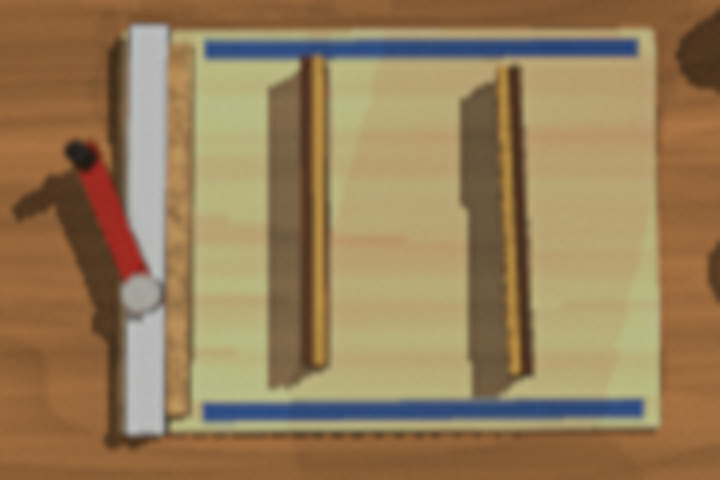

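View pics/c0s.png

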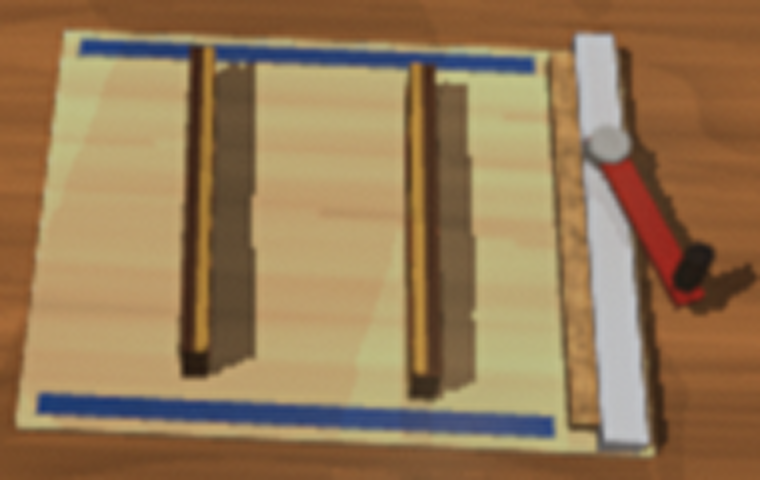

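The near slat (crop 315,210) is gilt away from the fence, so it is slat_b and tips towards +y. The far one (515,220) is gilt towards the fence, so it is slat_a and tips towards -y.

```bash
python3 - <<'E'
from h import *
c=load('t0')
def g(n,u,v,z): print(n,pix2z(c,150+u/4,150+v/4,z)[:2].round(4))
def s(n,u,v,z): print(n,'scene',pix2z(d,215+u/4,165+v/4,z)[:2].round(4))
d=load('s0')
g('board rt top',655,29,.01);g('board rt bot',660,428,.01)
g('fence TL',130,25,.027);g('fence TR',168,25,.027);g('fence BL',123,436,.027);g('fence BR',165,436,.027)
g('jaw T',193,44,.023);g('jaw B',188,415,.023)
g('b top +x',314,56,.046);g('b -x',315,367,.046)
g('a +x',508,66,.046);g('a -x',521,375,.046)
g('pivot',141,294,.045);g('knob',81,153,.0725)
s('b -x',422,64,.046);s('b +x',425,377,.046)
s('a -x',203,47,.046);s('a +x',197,353,.046)
s('pivot',608,144,.045);s('knob',697,256,.0725)
g('tape',650+1000,0,0)
for n,u,v,z in [('tape',493,306,.02),('jar',495,218,.06),('pad',173,320,.018)]: print(n,pix2z(c,u*.7,v*.7,z)[:2].round(3))
E
```

```text
board rt top [ 0.6808 -0.1081]
board rt bot [ 0.4417 -0.1027]
fence TL [0.6873 0.2038]
fence TR [0.6867 0.1814]
fence BL [0.4458 0.2101]
fence BR [0.4452 0.1859]
jaw T [0.6758 0.1674]
jaw B [0.457 0.173]
b top +x [0.6623 0.0942]
b -x [0.4819 0.097 ]
a +x [ 0.6537 -0.0183]
a -x [ 0.4741 -0.0207]
pivot [0.5265 0.1959]
knob [0.605  0.2242]
b -x scene [0.485  0.1017]
b +x scene [0.6658 0.0979]
a -x scene [ 0.4776 -0.0171]
a +x scene [ 0.6566 -0.0128]
pivot scene [0.5317 0.1982]
knob scene [0.6098 0.2285]
tape [ 0.6861 -0.7213]
tape [ 0.54  -0.177]
jar [ 0.68  -0.179]
pad [0.531 0.35 ]
```

Call:
{"name": "arm_command", "arguments": {"increments": [{"slide": [0.06, 0.06, 0], "yaw": 0.16, "gripper": 1}, {"slide": [0.1, 0.11, 0], "yaw": 0.33, "gripper": 1}, {"slide": [0.14, 0.16, 0], "yaw": 0.5, "gripper": 1}, {"slide": [0.18, 0.21, 0], "yaw": 0.67, "gripper": 1}, {"slide": [0.22, 0.26, 0], "yaw": 0.84, "gripper": 1}, {"slide": [0.26, 0.31, 0], "yaw": 1.0, "gripper": 1}, {"slide": [0.29, 0.36, 0], "yaw": 1.167, "gripper": 1}, {"slide": [0.32, 0.41, 0], "yaw": 1.167, "gripper": 1}]}}

```text
time_s: 1.1
ee_pos: [0.515, -0.1164, 0.2052]
eef_rot: [-3.141, -0.0, 1.552]
force: [-0.6, -0.4, -0.2]
grip_width: 0.094
```

Call:
{"name": "arm_command", "arguments": {"increments": [{"slide": [0.03, 0.05, -0.02], "gripper": 1}, {"slide": [0.04, 0.1, -0.05], "gripper": 1}, {"slide": [0.045, 0.15, -0.07], "gripper": 1}, {"slide": [0.045, 0.15, -0.08], "gripper": 1}, {"slide": [0.045, 0.15, -0.08], "gripper": 1}]}}

```text
invalid input
```

Call:
{"name": "arm_command", "arguments": {"increments": [{"slide": [0.03, 0.05, -0.02], "yaw": 0, "gripper": 1}, {"slide": [0.04, 0.1, -0.05], "yaw": 0, "gripper": 1}, {"slide": [0.045, 0.15, -0.07], "yaw": 0, "gripper": 1}, {"slide": [0.045, 0.15, -0.1], "yaw": 0, "gripper": 1}, {"slide": [0.045, 0.15, -0.1], "yaw": 0, "gripper": 1}]}}

```text
time_s: 1.72
ee_pos: [0.558, 0.032, 0.1035]
eef_rot: [-3.137, 0.0, 1.551]
force: [-0.4, -0.1, 0.7]
grip_width: 0.0937
```

```bash
python3 - <<'E'
from h import *
shot('wrist','w1')
E
```

```text
(no output)
```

View pics/w1.png

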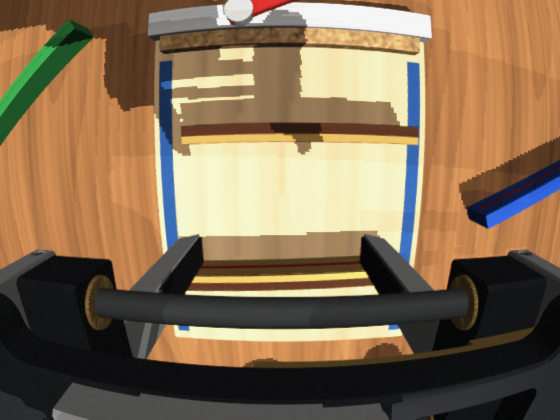

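The wrist view agrees with the identities: slat_b (row 133) has dark to the fence, and slat_a (row 272) has gilt to the fence. Both fingers are in the gap between the slats.

Call:
{"name": "arm_command", "arguments": {"increments": [{"slide": [0, 0, -0.03], "yaw": 0, "gripper": 1}, {"slide": [0, 0, -0.065], "yaw": 0, "gripper": 1}, {"slide": [0, 0, -0.065], "yaw": 0, "gripper": 1}, {"slide": [0, 0.015, -0.067], "yaw": 0, "gripper": 1}, {"slide": [0, 0.02, -0.067], "yaw": 0, "gripper": 1}, {"slide": [0, 0.025, -0.067], "yaw": 0, "gripper": 1}]}}

```text
time_s: 2.52
ee_pos: [0.5596, 0.0573, 0.0394]
eef_rot: [3.14, -0.0, 1.55]
force: [-0.7, -0.7, 0.8]
grip_width: 0.0943
```

Call:
{"name": "arm_command", "arguments": {"increments": [{"slide": [0, 0.004, 0], "yaw": 0, "gripper": 1}, {"slide": [0, 0.008, 0], "yaw": 0, "gripper": 1}, {"slide": [0, 0.012, 0], "yaw": 0, "gripper": 1}, {"slide": [0, 0.016, 0], "yaw": 0, "gripper": 1}, {"slide": [0, 0.02, 0], "yaw": 0, "gripper": 1}, {"slide": [0, 0.024, 0], "yaw": 0, "gripper": 1}, {"slide": [0, 0.028, 0], "yaw": 0, "gripper": 1}, {"slide": [0, 0.03, 0], "yaw": 0, "gripper": 1}]}}

```text
time_s: 3.52
ee_pos: [0.5592, 0.0869, 0.0385]
eef_rot: [-3.142, 0.0, 1.55]
force: [-0.4, -0.5, 1.0]
grip_width: 0.0941
```

Call:
{"name": "arm_command", "arguments": {"increments": [{"slide": [0, -0.03, 0], "yaw": 0, "gripper": 1}, {"slide": [0, -0.06, 0], "yaw": 0, "gripper": 1}, {"slide": [0, -0.08, 0], "yaw": 0.03, "gripper": 1}, {"slide": [0, -0.085, 0], "yaw": 0.03, "gripper": 1}, {"slide": [0, -0.085, 0], "yaw": 0.03, "gripper": 1}]}}

```text
time_s: 4.15
ee_pos: [0.5592, 0.0019, 0.0385]
eef_rot: [-3.142, -0.0, 1.579]
force: [-0.7, -0.4, 1.4]
grip_width: 0.0938
```

```bash
python3 - <<'E'
from h import *
print(readout.get_obs()['ee_pos'])
shot('wrist','w2')
E
```

```text
[0.55922917 0.00191465 0.03846205]
```

View pics/w2.png

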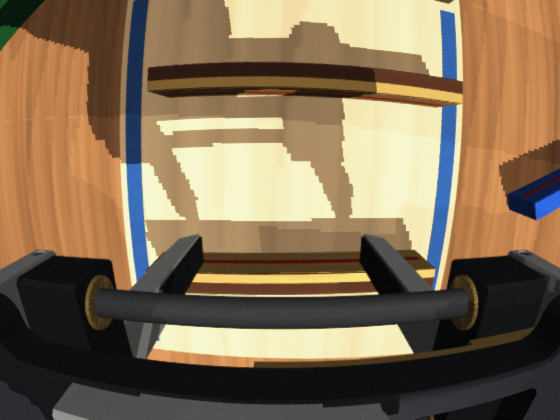

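slat_b is still standing (row 80) because the push stopped short. The fingers are now just in front of slat_a, so I'll tip that first.

Call:
{"name": "arm_command", "arguments": {"increments": [{"slide": [0, -0.005, 0], "yaw": 0, "gripper": 1}, {"slide": [0, -0.01, 0], "yaw": 0, "gripper": 1}, {"slide": [0, -0.015, 0], "yaw": 0, "gripper": 1}, {"slide": [0, -0.02, 0], "yaw": 0, "gripper": 1}, {"slide": [0, -0.025, 0], "yaw": 0, "gripper": 1}, {"slide": [0, -0.03, 0], "yaw": 0, "gripper": 1}, {"slide": [0, -0.034, 0], "yaw": 0, "gripper": 1}, {"slide": [0, -0.036, 0], "yaw": 0, "gripper": 1}]}}

```text
time_s: 5.2
ee_pos: [0.5592, -0.0346, 0.0384]
eef_rot: [-3.142, 0.0, 1.58]
force: [-0.4, 0.2, 1.8]
grip_width: 0.0941
```

Call:
{"name": "arm_command", "arguments": {"increments": [{"slide": [0, 0.04, 0], "yaw": 0, "gripper": 1}, {"slide": [0, 0.09, 0], "yaw": -0.03, "gripper": 1}, {"slide": [0, 0.11, 0], "yaw": -0.03, "gripper": 1}, {"slide": [0, 0.116, 0], "yaw": -0.03, "gripper": 1}, {"slide": [0, 0.12, 0], "yaw": -0.03, "gripper": 1}, {"slide": [0, 0.125, 0], "yaw": -0.03, "gripper": 1}, {"slide": [0, 0.13, 0], "yaw": -0.03, "gripper": 1}, {"slide": [0, 0.135, 0], "yaw": -0.03, "gripper": 1}]}}

```text
time_s: 6.2
ee_pos: [0.5593, 0.1007, 0.0385]
eef_rot: [3.142, -0.0, 1.549]
force: [0.3, -0.4, -0.6]
grip_width: 0.0939
```

Call:
{"name": "arm_command", "arguments": {"increments": [{"slide": [0, 0.005, 0], "yaw": 0, "gripper": 1}, {"slide": [0, 0.007, 0], "yaw": 0, "gripper": 1}, {"slide": [0, 0.007, 0], "yaw": 0, "gripper": 1}, {"slide": [0, -0.04, 0], "yaw": 0, "gripper": 1}, {"slide": [0, -0.06, 0.03], "yaw": 0, "gripper": 1}, {"slide": [0, -0.06, 0.03], "yaw": 0, "gripper": 1}]}}

```text
time_s: 6.95
ee_pos: [0.5603, 0.0395, 0.0702]
eef_rot: [3.138, -0.0, 1.548]
force: [-0.6, -0.7, -0.7]
grip_width: 0.0942
```

```bash
python3 - <<'E'
from h import *
print(readout.get_obs()['ee_pos'])
shot('wrist','w3');shot('scene','s3')
a=cv2.resize(cv2.imread('pics/s3.png')[165:285,215:405],(760,480),interpolation=cv2.INTER_CUBIC);cv2.imwrite('pics/s3c.png',a)
w=cv2.resize(cv2.imread('pics/w3.png')[:,:],(400,300));cv2.imwrite('pics/c3.png',np.vstack([cv2.resize(a,(475,300)),np.pad(w,((0,0),(0,75),(0,0)))]))
E
```

```text
[0.56028838 0.03948061 0.07021756]
```

View pics/c3.png

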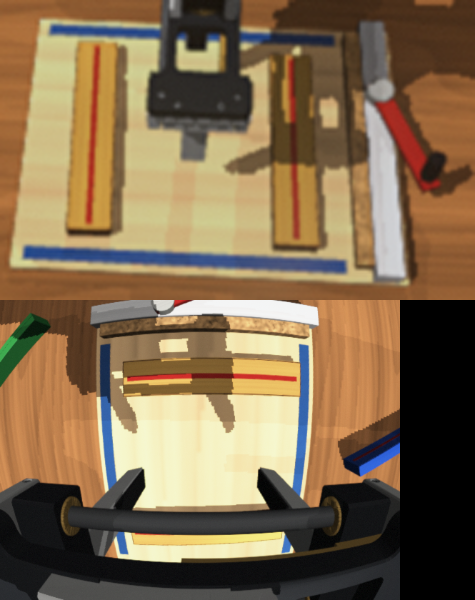

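Both slats are flat with the gilt up (composite: slat_a at about (92,135), slat_b at (293,150)).

```bash
python3 - <<'E'
from h import *
d=load('s3')
for n,u,v,z in [('a -x-y',79,42,.024),('a -x+y',116,43,.024),('a +x-y',67,230,.024),('a +x+y',111,232,.024),('b -x-y',270,54,.024),('b -x+y',311,56,.024),('b +x-y',274,246,.024),('b +x+y',321,247,.024)]:
  print(n,pix2z(d,215+u/2.5,165+v/2.5,z)[:2].round(4))
E
```

```text
a -x-y [ 0.4776 -0.0602]
a -x+y [ 0.4776 -0.0272]
a +x-y [ 0.6569 -0.0582]
a +x+y [ 0.6576 -0.023 ]
b -x-y [0.4851 0.1096]
b -x+y [0.4861 0.1459]
b +x-y [0.6656 0.1069]
b +x+y [0.6654 0.1442]
```

Call:
{"name": "arm_command", "arguments": {"increments": [{"slide": [0.006, -0.05, 0], "yaw": 0, "gripper": 1}, {"slide": [0.006, -0.1, 0], "yaw": 0, "gripper": 1}, {"slide": [0.006, -0.125, 0], "yaw": 0, "gripper": 1}, {"slide": [0.006, -0.125, 0], "yaw": 0, "gripper": 1}, {"slide": [0.006, -0.125, -0.04], "yaw": 0, "gripper": 1}, {"slide": [0.006, -0.125, -0.053], "yaw": 0, "gripper": 1}, {"slide": [0.006, -0.125, -0.053], "yaw": 0, "gripper": 1}]}}

```text
time_s: 7.92
ee_pos: [0.5649, -0.0832, 0.0148]
eef_rot: [-3.14, -0.0, 1.551]
force: [0.4, 0.4, -0.3]
grip_width: 0.0941
```

Call:
{"name": "arm_command", "arguments": {"increments": [{"slide": [0, 0.01, 0], "yaw": 0, "gripper": 1}, {"slide": [0, 0.02, 0], "yaw": 0, "gripper": 1}, {"slide": [0, 0.03, 0], "yaw": 0, "gripper": 1}, {"slide": [0, 0.04, 0], "yaw": 0, "gripper": 1}, {"slide": [0, 0.05, 0], "yaw": 0, "gripper": 1}, {"slide": [0, 0.06, 0], "yaw": 0, "gripper": 1}, {"slide": [0, 0.07, 0], "yaw": 0, "gripper": 1}, {"slide": [0, 0.08, 0], "yaw": 0, "gripper": 1}]}}

```text
time_s: 8.93
ee_pos: [0.5652, -0.0037, 0.0154]
eef_rot: [-3.142, -0.0, 1.55]
force: [0.4, -1.0, 0.1]
grip_width: 0.0941
```

Call:
{"name": "arm_command", "arguments": {"increments": [{"slide": [0, 0.01, 0], "yaw": 0, "gripper": 1}, {"slide": [0, 0.02, 0], "yaw": 0, "gripper": 1}, {"slide": [0, 0.03, 0], "yaw": 0, "gripper": 1}, {"slide": [0, 0.04, 0], "yaw": 0, "gripper": 1}, {"slide": [0, 0.05, 0], "yaw": 0, "gripper": 1}, {"slide": [0, 0.06, 0], "yaw": 0, "gripper": 1}, {"slide": [0, 0.068, 0], "yaw": 0, "gripper": 1}, {"slide": [0, 0.074, 0], "yaw": 0, "gripper": 1}]}}

```text
time_s: 9.93
ee_pos: [0.5652, 0.0702, 0.0154]
eef_rot: [-3.141, 0.0, 1.55]
force: [-0.5, -1.6, 0.0]
grip_width: 0.0941
```

Call:
{"name": "arm_command", "arguments": {"increments": [{"slide": [0, 0.003, 0], "yaw": 0, "gripper": 1}, {"slide": [0, 0.006, 0], "yaw": 0, "gripper": 1}, {"slide": [0, 0.008, 0], "yaw": 0, "gripper": 1}, {"slide": [0, 0.01, 0], "yaw": 0, "gripper": 1}, {"slide": [0, 0.01, 0], "yaw": 0, "gripper": 1}]}}

```text
time_s: 10.55
ee_pos: [0.5652, 0.0798, 0.0154]
eef_rot: [-3.142, -0.0, 1.55]
force: [0.7, 1.2, 0.0]
grip_width: 0.0939
```

Call:
{"name": "arm_command", "arguments": {"increments": [{"slide": [0, 0.001, 0], "yaw": 0, "gripper": 1}, {"slide": [0, 0.002, 0], "yaw": 0, "gripper": 1}, {"slide": [0, 0.003, 0], "yaw": 0, "gripper": 1}, {"slide": [0, 0.003, 0], "yaw": 0, "gripper": 1}]}}

```text
time_s: 11.05
ee_pos: [0.5652, 0.0828, 0.0154]
eef_rot: [-3.142, -0.0, 1.55]
force: [0.9, 0.3, 0.1]
grip_width: 0.0945
```

Call:
{"name": "arm_command", "arguments": {"increments": [{"slide": [0, 0.001, 0], "yaw": 0, "gripper": 1}, {"slide": [0, 0.001, 0], "yaw": 0, "gripper": 1}]}}

```text
time_s: 11.3
ee_pos: [0.5652, 0.0838, 0.0154]
eef_rot: [3.142, -0.0, 1.55]
force: [0.9, 0.4, -0.1]
grip_width: 0.0944
```

Call:
{"name": "arm_command", "arguments": {"increments": [{"slide": [0, 0.001, 0], "yaw": 0, "gripper": 1}, {"slide": [0, 0.001, 0], "yaw": 0, "gripper": 1}]}}

```text
time_s: 11.55
ee_pos: [0.5652, 0.0848, 0.0154]
eef_rot: [-3.142, -0.0, 1.55]
force: [-0.4, -0.4, -0.5]
grip_width: 0.0941
```

Call:
{"name": "arm_command", "arguments": {"increments": [{"slide": [0, 0.001, 0], "yaw": 0, "gripper": 1}, {"slide": [0, 0.001, 0], "yaw": 0, "gripper": 1}]}}

```text
time_s: 11.8
ee_pos: [0.5652, 0.0858, 0.0154]
eef_rot: [3.142, -0.0, 1.55]
force: [0.0, -0.3, -0.1]
grip_width: 0.0939
```

Call:
{"name": "arm_command", "arguments": {"increments": [{"slide": [0, 0.001, 0], "yaw": 0, "gripper": 1}, {"slide": [0, 0.001, 0], "yaw": 0, "gripper": 1}]}}

```text
time_s: 12.05
ee_pos: [0.5652, 0.0868, 0.0155]
eef_rot: [3.142, -0.0, 1.55]
force: [-0.0, -0.4, -0.4]
grip_width: 0.0937
```

Call:
{"name": "arm_command", "arguments": {"increments": [{"slide": [0, 0.001, 0], "yaw": 0, "gripper": 1}, {"slide": [0, 0.001, 0], "yaw": 0, "gripper": 1}]}}

```text
time_s: 12.3
ee_pos: [0.5652, 0.0878, 0.0154]
eef_rot: [-3.142, -0.0, 1.55]
force: [-0.3, 0.1, -0.3]
grip_width: 0.0939
```

```bash
python3 - <<'E'
from h import *
print(readout.get_obs()['force'])
shot('wrist','w4');shot('scene','s4')
a=cv2.resize(cv2.imread('pics/s4.png')[165:285,255:405],(600,480),interpolation=cv2.INTER_CUBIC)
w=cv2.imread('pics/w4.png')[40:300,60:500];cv2.imwrite('pics/c4.png',np.vstack([cv2.resize(a,(440,340)),w]))
E
```

```text
[-0.28371577  0.06517021 -0.28572889]
```

View pics/c4.png

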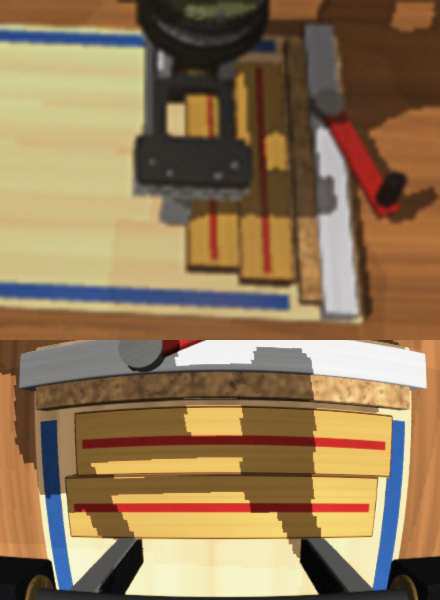

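The slats are side by side at the fingers, with a gap of only a few mm left to the cork (wrist row about 405). I'll creep on.

Call:
{"name": "arm_command", "arguments": {"increments": [{"slide": [0, 0.001, 0], "yaw": 0, "gripper": 1}, {"slide": [0, 0.001, 0], "yaw": 0, "gripper": 1}]}}

```text
time_s: 12.65
ee_pos: [0.5652, 0.0888, 0.0155]
eef_rot: [3.142, -0.0, 1.55]
force: [0.3, 0.1, 0.2]
grip_width: 0.0938
```

Call:
{"name": "arm_command", "arguments": {"increments": [{"slide": [0, 0.001, 0], "yaw": 0, "gripper": 1}, {"slide": [0, 0.001, 0], "yaw": 0, "gripper": 1}]}}

```text
time_s: 12.9
ee_pos: [0.5652, 0.0898, 0.0155]
eef_rot: [3.142, -0.0, 1.55]
force: [0.6, -0.1, 0.3]
grip_width: 0.0939
```

Call:
{"name": "arm_command", "arguments": {"increments": [{"slide": [0, 0.001, 0], "yaw": 0, "gripper": 1}, {"slide": [0, 0.001, 0], "yaw": 0, "gripper": 1}]}}

```text
time_s: 13.15
ee_pos: [0.5652, 0.0908, 0.0155]
eef_rot: [3.142, -0.0, 1.55]
force: [-0.1, 0.0, -0.3]
grip_width: 0.0941
```

Call:
{"name": "arm_command", "arguments": {"increments": [{"slide": [0, 0.001, 0], "yaw": 0, "gripper": 1}, {"slide": [0, 0.001, 0], "yaw": 0, "gripper": 1}]}}

```text
time_s: 13.4
ee_pos: [0.5652, 0.0918, 0.0154]
eef_rot: [3.142, -0.0, 1.55]
force: [-0.2, -0.9, 0.9]
grip_width: 0.0939
```

Call:
{"name": "arm_command", "arguments": {"increments": [{"slide": [0, 0.0007, 0], "yaw": 0, "gripper": 1}, {"slide": [0, 0.0007, 0], "yaw": 0, "gripper": 1}]}}

```text
time_s: 13.65
ee_pos: [0.5652, 0.0923, 0.0154]
eef_rot: [3.142, 0.0, 1.55]
force: [-0.1, -1.0, -0.4]
grip_width: 0.0943
```

Call:
{"name": "arm_command", "arguments": {"increments": [{"slide": [0, 0.0007, 0], "yaw": 0, "gripper": 1}, {"slide": [0, 0.0007, 0], "yaw": 0, "gripper": 1}]}}

```text
time_s: 13.9
ee_pos: [0.5653, 0.0925, 0.0154]
eef_rot: [3.141, 0.001, 1.55]
force: [0.7, -5.8, -0.1]
grip_width: 0.0938
```

Call:
{"name": "arm_command", "arguments": {"increments": [{"slide": [0, 0.0007, 0], "yaw": 0, "gripper": 1}, {"slide": [0, 0.0007, 0], "yaw": 0, "gripper": 1}]}}

```text
time_s: 14.15
ee_pos: [0.5653, 0.0926, 0.0155]
eef_rot: [3.142, 0.002, 1.55]
force: [0.2, -10.4, 0.7]
grip_width: 0.0943
```

```bash
python3 - <<'E'
from h import *
print(readout.get_obs()['force'])
shot('wrist','w5')
cv2.imwrite('pics/c5.png',cv2.resize(cv2.imread('pics/w5.png')[60:260,80:480],(800,400),interpolation=cv2.INTER_CUBIC))
E
```

```text
[  0.20068124 -10.39371743   0.69458611]
```

Call:
{"name": "arm_command", "arguments": {"increments": [{"slide": [0, 0.0007, 0], "yaw": 0, "gripper": 1}, {"slide": [0, 0.0007, 0], "yaw": 0, "gripper": 1}]}}

```text
time_s: 14.45
ee_pos: [0.5653, 0.0927, 0.0155]
eef_rot: [-3.142, 0.003, 1.55]
force: [-0.8, -16.0, 1.1]
grip_width: 0.0939
```

View pics/c5.png

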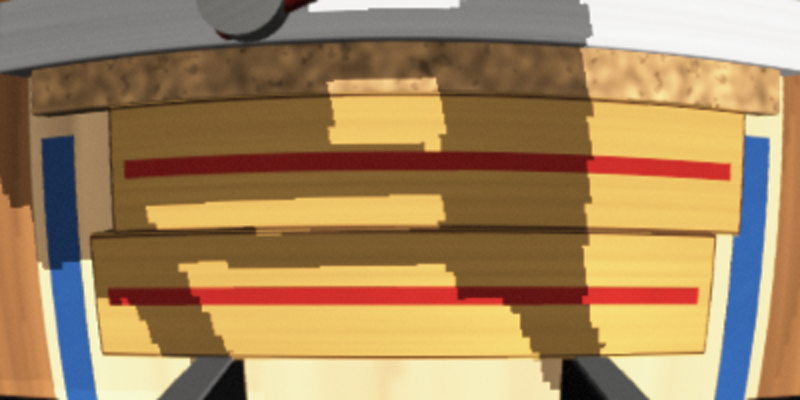

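The pair is snug against the cork along its length, and the force is about 16 N. I'll hold it, then release backwards.

Call:
{"name": "arm_command", "arguments": {"increments": [{"slide": [0, 0, 0], "yaw": 0, "gripper": 1}, {"slide": [0, 0, 0], "yaw": 0, "gripper": 1}, {"slide": [0, 0, 0], "yaw": 0, "gripper": 1}, {"slide": [0, 0, 0], "yaw": 0, "gripper": 1}, {"slide": [0, 0, 0], "yaw": 0, "gripper": 1}, {"slide": [0, 0, 0], "yaw": 0, "gripper": 1}, {"slide": [0, 0, 0], "yaw": 0, "gripper": 1}, {"slide": [0, 0, 0], "yaw": 0, "gripper": 1}]}}

```text
time_s: 15.45
ee_pos: [0.5653, 0.0926, 0.0155]
eef_rot: [-3.142, 0.003, 1.55]
force: [0.2, -15.0, 0.9]
grip_width: 0.094
```

Call:
{"name": "arm_command", "arguments": {"increments": [{"slide": [0, 0, 0], "yaw": 0, "gripper": 1}, {"slide": [0, 0, 0], "yaw": 0, "gripper": 1}, {"slide": [0, 0, 0], "yaw": 0, "gripper": 1}, {"slide": [0, -0.02, 0], "yaw": 0, "gripper": 1}, {"slide": [0, -0.03, 0], "yaw": 0, "gripper": 1}, {"slide": [0, -0.03, 0.06], "yaw": 0, "gripper": 1}, {"slide": [0, -0.03, 0.11], "yaw": 0, "gripper": 1}, {"slide": [0, -0.03, 0.11], "yaw": 0, "gripper": 1}]}}

```text
time_s: 16.45
ee_pos: [0.5669, 0.0643, 0.1293]
eef_rot: [3.135, -0.001, 1.549]
force: [1.0, 1.1, -0.3]
grip_width: 0.0938
```

Call:
{"name": "arm_command", "arguments": {"increments": [{"slide": [0.02, 0.06, 0], "yaw": 0, "gripper": 0.5}, {"slide": [0.03, 0.11, 0], "yaw": 0, "gripper": 0.5}, {"slide": [0.041, 0.163, 0], "yaw": 0, "gripper": 0.5}, {"slide": [0.041, 0.163, 0], "yaw": 0, "gripper": 0.5}, {"slide": [0.041, 0.163, 0], "yaw": 0, "gripper": 0.5}, {"slide": [0.041, 0.163, -0.02], "yaw": 0, "gripper": 0.5}, {"slide": [0.041, 0.163, -0.02], "yaw": 0, "gripper": 0.5}]}}

```text
time_s: 17.32
ee_pos: [0.6053, 0.2262, 0.103]
eef_rot: [-3.138, 0.001, 1.549]
force: [0.2, -0.4, 0.1]
grip_width: 0.0469
```

```bash
python3 - <<'E'
from h import *
o=readout.get_obs();print(o['ee_pos'],o['grip_width'])
shot('wrist','w6');shot('top','t6')
cv2.imwrite('pics/c6.png',np.vstack([cv2.resize(cv2.imread('pics/w6.png'),(400,300)),cv2.resize(cv2.imread('pics/t6.png')[150:270,150:310],(400,300),interpolation=cv2.INTER_CUBIC)]))
E
```

```text
[0.60525581 0.22619126 0.10297229] 0.04694411273783225
```

View pics/c6.png

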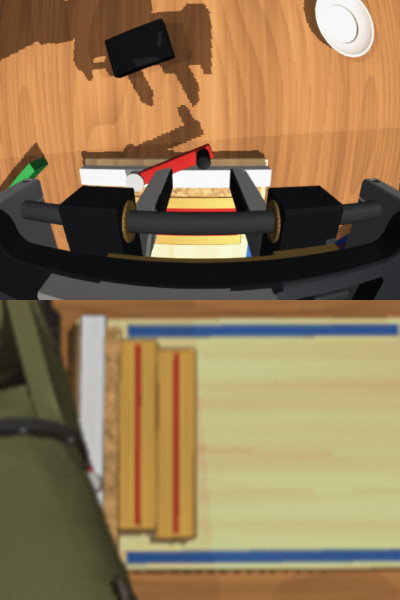

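The slats are still snug (top crop). The knob is at wrist (204,158), so I'll compute its offset with the fisheye calibration.

```bash
python3 - <<'E'
from h import *
c=load('w6');K=c['mtx'];R=cv2.Rodrigues(c['rvec'])[0];t=c['tvec'].ravel()
def f(u,v,z):
    p=np.array([(u-K[0,2])/K[0,0],(v-K[1,2])/K[1,1]]);th=np.hypot(*p)
    r=np.r_[p/th*np.sin(th),np.cos(th)];d=R.T@r;o=-R.T@t
    return (o+d*(z-o[2])/d[2]).round(4)
print('cam',-R.T@t)
print('knob top',f(204*1.4,155*1.4,.0725),f(204*1.4,163*1.4,.05)); print('pivot',f(135*1.4,183*1.4,.042))
E
```

```text
cam [0.60833971 0.29117458 0.28212942]
knob top [0.6096 0.2377 0.0725] [0.6096 0.2234 0.05  ]
pivot [0.5308 0.1985 0.042 ]
```

Call:
{"name": "arm_command", "arguments": {"grip_force": 15, "increments": [{"slide": [0.003, 0.002, -0.03], "yaw": 0, "gripper": 0.5}, {"slide": [0.003, 0.002, -0.057], "yaw": 0, "gripper": 0.5}, {"slide": [0.003, 0.002, -0.057], "yaw": 0, "gripper": 0.5}, {"slide": [0.003, 0.002, -0.057], "yaw": 0, "gripper": 0}, {"slide": [0.003, 0.002, -0.057], "yaw": 0, "gripper": 0}, {"slide": [0.003, 0.002, -0.057], "yaw": 0, "gripper": 0}, {"slide": [0.003, 0.002, -0.057], "yaw": 0, "gripper": 0}]}}

```text
time_s: 18.3
ee_pos: [0.608, 0.2291, 0.0488]
eef_rot: [-3.138, 0.001, 1.55]
force: [-12.3, -4.0, 7.9]
grip_width: 0.0134
```

Call:
{"name": "arm_command", "arguments": {"increments": [{"slide": [0.002, -0.007, 0.002], "yaw": 0, "gripper": 0}, {"slide": [0.004, -0.017, 0.002], "yaw": 0, "gripper": 0}, {"slide": [0.005, -0.0275, 0.002], "yaw": 0, "gripper": 0}, {"slide": [0.005, -0.0375, 0.002], "yaw": 0, "gripper": 0}]}}

```text
time_s: 18.8
ee_pos: [0.6131, 0.1913, 0.0495]
eef_rot: [-3.138, 0.0, 1.549]
force: [-11.8, 3.3, -8.1]
grip_width: 0.0134
```

Call:
{"name": "arm_command", "arguments": {"increments": [{"slide": [-0.003, -0.01, 0], "yaw": 0, "gripper": 0}, {"slide": [-0.0056, -0.02, 0], "yaw": 0, "gripper": 0}, {"slide": [-0.0095, -0.0295, 0], "yaw": 0, "gripper": 0}, {"slide": [-0.0144, -0.0384, 0], "yaw": 0, "gripper": 0}, {"slide": [-0.0204, -0.0466, 0], "yaw": 0, "gripper": 0}, {"slide": [-0.0274, -0.0541, 0], "yaw": 0, "gripper": 0}]}}

```text
time_s: 19.55
ee_pos: [0.5877, 0.1362, 0.0507]
eef_rot: [3.139, 0.001, 1.549]
force: [6.7, -3.7, -13.1]
grip_width: 0.0134
```

Call:
{"name": "arm_command", "arguments": {"increments": [{"slide": [-0.0078, -0.0065, -0.002], "yaw": 0, "gripper": 0}, {"slide": [-0.0163, -0.0121, -0.002], "yaw": 0, "gripper": 0}, {"slide": [-0.0254, -0.0167, -0.002], "yaw": 0, "gripper": 0}, {"slide": [-0.035, -0.02, -0.002], "yaw": 0, "gripper": 0}, {"slide": [-0.045, -0.022, -0.002], "yaw": 0, "gripper": 0}, {"slide": [-0.055, -0.023, -0.002], "yaw": 0, "gripper": 0}, {"slide": [-0.058, -0.023, -0.002], "yaw": 0, "gripper": 0}, {"slide": [-0.058, -0.023, -0.002], "yaw": 0, "gripper": 0}]}}

```text
time_s: 20.55
ee_pos: [0.5294, 0.1145, 0.0499]
eef_rot: [3.139, 0.0, 1.55]
force: [-0.4, -4.5, 7.9]
grip_width: 0.0135
```

Call:
{"name": "arm_command", "arguments": {"increments": [{"slide": [0, 0, 0], "yaw": 0, "gripper": 0.3}, {"slide": [0, 0, 0], "yaw": 0, "gripper": 0.3}, {"slide": [0, 0, 0], "yaw": 0, "gripper": 0.3}, {"slide": [0, 0, 0.05], "yaw": 0, "gripper": 0.3}, {"slide": [0, 0, 0.1], "yaw": 0, "gripper": 0.3}, {"slide": [0, -0.06, 0.12], "yaw": 0, "gripper": 0.3}, {"slide": [0, -0.12, 0.12], "yaw": 0, "gripper": 0.3}, {"slide": [0, -0.18, 0.12], "yaw": 0, "gripper": 0.3}]}}

```text
time_s: 21.55
ee_pos: [0.5286, -0.0668, 0.1688]
eef_rot: [3.141, 0.0, 1.55]
force: [0.5, -0.1, 0.4]
grip_width: 0.0283
```

```bash
python3 - <<'E'
from h import *
c=shot('scene','s7');shot('top','t7')
a=cv2.imread('pics/s7.png')[165:285,255:405]
cv2.imwrite('pics/c7.png',np.hstack([cv2.resize(a,(400,320),interpolation=cv2.INTER_CUBIC),cv2.resize(cv2.imread('pics/t7.png')[150:270,150:300],(400,320),interpolation=cv2.INTER_CUBIC)]))
E
```

```text
(no output)
```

View pics/c7.png

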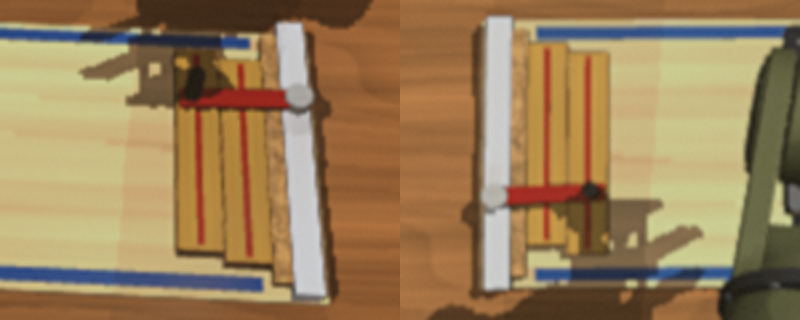

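The arm lies square across both slats (top crop, hinge (494,195) to knob (591,191)). The pair is parallel and touching the cork.

```bash
python3 -c "
from h import *
print(job.hand_in())"
```

```text
the job is handed in; nothing more can be done
None
```

I finished the job and handed it in at about 21.6 s of robot time, well under the 72 s limit; the hand-in gives no verdict.

- **Slats:** I tipped slat_b towards the fence and slat_a away from it, so both lie gilt face up. I then slid them together with two open fingers until they met the cork jaw.
- **Bedding:** I pressed the pair against the jaw for more than a second. The readings were 16 N as I started the hold and 15 N a second later. No reading went above 16 N.
- **Turn-button:** I gripped the knob and swung it round its arc until the arm was square across both slats. I estimate about 1.55 rad from the final knob position and the measured hinge, which is uncertain by a few mm. While swinging it, the tool felt side and vertical forces of up to about 13 N.
- **Last check:** The final scene and top pictures show both slats flat, parallel, touching each other and the cork, with the red arm across them.
- **Not checked:** I did not re-measure the tape, ink jar and stamp pad at the end, but no move was planned near them.
- **Missed push:** My first push on slat_b stopped short and did not tip it, so I pushed further on the second try.

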